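# Set the bench bottles in their drip saucers by size

### The arm

A 6-joint arm with a two-finger parallel gripper is mounted at the origin on a cart in front of the work surface, level with it; the furniture and walls round the work are solid. World frame = base frame: x ahead of the robot, y to its left, z up, the work surface at z = 0. Lengths are in mm, angles in rad, forces in N, time in s.
With the tool pointing down it reaches from about 275 to 1000 mm from the base axis. Payload 8.4 kg.
Tool frame: the origin (TCP) lies on the centre line of the jaws, within the pads' length; the fingertips stand 22 mm ahead of it and the grasp point (between the pads) lies 3 mm ahead of it; z points along the fingers, x is the direction in which the jaws open and shut, and the axes are right-handed (so a half turn about z gives the same grasp; the last joint's range is limited). The gripper opens to 85 mm and grips with 20 to 120 N. Pads are 22 mm wide; open, the fingers measure 114 mm over their backs; the gripper's body (76 mm by 85 mm) begins 54 mm behind the grasp point. The pads swing forward as they close: fully open they stand 13 mm farther back than shut.
Start: joints at [-1.129, 0.353, 1.633, -0, 1.155, -0.002], TCP at [268.358, -564.457, 253.281] pointing down, gripper open.
Joint ranges: [-2.63, 2.63], [-0.92, 2.1], [0.06, 2.66], [-1.3, 4.44], [0, 2.69], [-3.02, 3.02]. Speed limits (rad/s): [2.22, 2.22, 2.79, 3.14, 3.14, 3.14].

### API

Orientations are given as [roll, pitch, yaw] about the fixed x, y, z axes, in that order (R = Rz(yaw) Ry(pitch) Rx(roll)).
In Python, from rig import status, viewer, job gives the robot as it stands.
- The arm moves only by the tool send_rows, never from a script. Its argument "plan" is a list of rows, each a list of 3 entries, a list of its own where there are three numbers: the shift along the tool's x, y, z in m, then the turn, a rotation vector about the tool's x, y, z in rad, then the opening, from -1 (shut) to 1 (fully open). In form: [[[x, y, z], [rx, ry, rz], jaw], ...]. A call has exactly 5 rows; each row is the pose to reach, as a shift and turn from the pose measured when the call began, along the tool's axes at that moment; what a row does not reach only later rows make up. A row lasts 1/12 s, in which the tool goes at most 41.7 mm and 7.16 degrees, less where a joint would pass 70% of its speed; a pose out of reach is approached as far as the arm can. A call with a gripper value outside its range is refused whole. The fingers move at their own pace and stop on an object; "squeeze" is the grip in N (left out, the last holds). Time passes only in rows, so rows that repeat a pose let the fingers close, or fill a call up. It gives the time, the measured TCP pose, the force and the opening at its end, in the units of the state.
- status.sense(): the state, without advancing time (a new reading comes with each control period).
- viewer.grab_frame(name): name is "scene" or "top" or "wrist"; returns the picture (480x640x3 uint8, red, green, blue); there is no depth.
- viewer.camera_params(name): a dict with "intrinsics" (3x3 intrinsics, pixels), "xyz" and "orientation" of the camera in the world. Camera axes: x right, y down, z forward; pixel columns grow to the right and rows downward; lengths in mm; the calibration is good to about 2 mm. A picture is of the moment at which its call begins: read the wrist's pose just before it. camera_params takes no time and is no camera call; for the wrist camera it gives the pose at the moment of the call.
- job.sign_off(): hands the job in, once; it reports no verdict.
Trained networks look in the newest picture that a camera, given by its name, has taken for a name from the list of things; names that differ only in an ending like _2 or _b are one class to them, and where a whole thing is asked for, a point or a joint stands for the part that bears it (a point fixed in the world has none). Each returns a list of dicts, best first, with "p" (0 to 1); they miss things now and then, are a little off and sometimes report something else, mostly with a low value. They report only what shows in the picture. A call takes as long as a camera call. They do not tell look-alikes from the thing itself.
- viewer.cut_out(label, camera): "mask" (480x640 bool, what is visible of it) and "extent" ([left, top, width, height] in pixels, round what is visible of it).
The state is a dict: "clock": time; "qpos": joint angles; "qvel": joint speeds; "joint_efforts": joint torques, N m; "eef_pos": TCP position; "tcp_rot": TCP orientation; "contact_force": force on the tool from outside, world axes, zero at the start; "wrist_torque": the same for the moment, N m; "opening": opening from 0.0 (shut) to 1.0 (fully open).
Only numpy, scipy, OpenCV 4.12 (cv2) and the standard library are available. Lean on these libraries where they do the work, as an engineer would, in place of code of your own. Each camera call takes 0.05 s, during which the arm holds its last target.

### The job

From the near part of the desk, take the three screw-cap bottles and the squat screw-cap jar, and stand one in each of the four low round dark-steel drip saucers in front of you, matched by thickness: the thinnest in the smallest saucer, the next thicker in the next larger, and so on to the jar, the thickest, in the largest. Each must stand upright on the saucer's floor, inside the lip, and be let go; do not tip any of them over on the way. Leave the solder reel and the tip-cleaner pot where they stand; the similar bottles and the bright dish farther back on the desk are stock and not part of the job.

Things in the scene. Friction and masses are not known exactly. Their poses are not given: they have to be found in the camera images.
- small_bottle_mid (a point): Smallest screw-cap bottle, pale yellow with a yellow cap: body 26 mm diameter up to 40 mm, then a 20 mm cap, 51 mm high in all. About 40 g. Loose, upright, may be turned any way. This point is its centre, half-way up; its z axis points up. Shuffled with the other bottles, the jar and the reel over five places at the near left, 0.43 to 0.60 m ahead of the robot and 0.11 to 0.41 m to its left.
- amber_bottle_mid (a point): Middle screw-cap bottle, amber with a black cap: body 34 mm diameter up to 44 mm, then a 25 mm cap, 56 mm high in all. About 40 g. Loose, upright, may be turned any way. This point is its centre, half-way up; its z axis points up. Shuffled with the other bottles, the jar and the reel over five places at the near left, 0.43 to 0.60 m ahead of the robot and 0.11 to 0.41 m to its left.
- white_bottle_mid (a point): Largest screw-cap bottle, whitish with a red cap: body 38 mm diameter up to 50 mm, then a 28 mm cap, 65 mm high in all. About 40 g. Loose, upright, may be turned any way. This point is its centre, half-way up; its z axis points up. Shuffled with the other bottles, the jar and the reel over five places at the near left, 0.43 to 0.60 m ahead of the robot and 0.11 to 0.41 m to its left.
- paste_jar_mid (a point): Squat white jar with a black screw lid, 52 mm diameter and 48 mm high, thicker than every bottle. About 90 g. Loose, upright, may be turned any way. This point is its centre, half-way up; its z axis points up. Shuffled with the other bottles, the jar and the reel over five places at the near left, 0.43 to 0.60 m ahead of the robot and 0.11 to 0.41 m to its left.
- saucer_1_floor (a point): Smallest round dark-steel saucer: well 44 mm across inside the lip, 52 mm outside. The lip is 4 mm thick and stands 5.5 mm above the floor of the well; fixed to the desk. This point is the centre of the well's floor. Shuffled over four places ahead, 0.44 to 0.62 m ahead of the robot and from 0.15 m to its left to 0.17 m to its right.
- saucer_2_floor (a point): Second smallest round dark-steel saucer: well 58 mm across inside the lip, 66 mm outside. The lip is 4 mm thick and stands 5.5 mm above the floor of the well; fixed to the desk. This point is the centre of the well's floor. Shuffled over four places ahead, 0.44 to 0.62 m ahead of the robot and from 0.15 m to its left to 0.17 m to its right.
- saucer_3_floor (a point): Second largest round dark-steel saucer: well 72 mm across inside the lip, 80 mm outside. The lip is 4 mm thick and stands 5.5 mm above the floor of the well; fixed to the desk. This point is the centre of the well's floor. Shuffled over four places ahead, 0.44 to 0.62 m ahead of the robot and from 0.15 m to its left to 0.17 m to its right.
- saucer_4_floor (a point): Largest round dark-steel saucer: well 86 mm across inside the lip, 94 mm outside. The lip is 4 mm thick and stands 5.5 mm above the floor of the well; fixed to the desk. This point is the centre of the well's floor. Shuffled over four places ahead, 0.44 to 0.62 m ahead of the robot and from 0.15 m to its left to 0.17 m to its right.
- reel_mid (a point): Bystander: solder reel with dark flanges, standing on one flange, 56 mm diameter, 44 mm high; loose, to be left alone. This point is its centre. It stands among the bottles.
- cleaner_pot_mid (a point): Bystander: round black pot filled with brass wool, 65 mm diameter, 41 mm high; loose, to be left alone. This point is its centre. It stands just behind the bottles. Beware also: the tube of the desk lamp hangs about 0.5 m above the desk over the green circuit board, its end about 0.55 m ahead of the robot and 0.35 m to its right; swing the arm past it drawn in.
Not all that is in view belongs to the job. Leave any green or orange look-alike of the part that bears saucer_2_floor alone.

How it is judged:
By the outcome, as a careful person would: the job done as asked, in the order asked, and still so for the second after the job is handed in, with the robot touching nothing.
It also fails if it takes over 112 s, if anything falls off the work surface, if the arm or the gripper's body presses on something with over 40 N, if the wrist force passes 120 N, or if a joint passes its speed limit or range.

## Working session

There is one attempt and no reset: what is moved stays moved. The work goes in short steps, Python scripts to look and compute and a tool call to move; the robot and the scene stay as the last step left them, time stands still between calls to the robot, and variables do not carry over. Pictures are saved under pics/ and viewed, and the job is handed in when it is done.

Besides the shell and the picture viewer there is one more tool, called after "Request:" as a command line: name --argument value ..., lists and objects as JSON in quotes. send_rows: Moves the arm, as the interface text tells. Its arguments: {"type":"object","properties":{"plan":{"type":"array"},"squeeze":{"type":"number"}},"required":["plan"]}

```bash
ls; mkdir -p pics
python3 - <<'E'
from rig import status, viewer
import cv2
print(status.sense())
for n in ["scene","top"]:
    im=viewer.grab_frame(n); cv2.imwrite(f"pics/{n}0.png",im[:,:,::-1])
    print(n,viewer.camera_params(n))
E
```

```text
pics
{'clock': 0.0, 'qpos': array([-1.12938657e+00,  3.53672876e-01,  1.63414132e+00,  1.85018441e-05,
        1.15518760e+00, -2.37543638e-03]), 'qvel': array([-3.60106460e-04, -6.53954425e-04,  6.76548131e-04,  2.16074615e-04,
        1.55901172e-03,  6.86504874e-05]), 'joint_efforts': array([ 3.58058358e-03, -6.05230236e+01, -3.42065799e+01,  3.72000677e-04,
        9.54426796e-03,  4.19026401e-05]), 'eef_pos': array([ 268.17856268, -564.0452006 ,  252.54313933]), 'tcp_rot': array([-3.14157239e+00,  1.40909103e-03, -1.12701861e+00]), 'contact_force': array([-1.1501429 ,  0.7812381 , -0.00660634]), 'wrist_torque': array([-0.008327  , -0.06156841, -0.03263885]), 'opening': 0.9997494260931905}
scene {'intrinsics': array([[611.36098231,   0.        , 328.29208086],
       [  0.        , 611.36098231, 247.12148189],
       [  0.        ,   0.        ,   1.        ]]), 'xyz': array([-203.3877765 ,  930.6080114 ,  746.52854004]), 'orientation': array([-2.11934527, -0.01800646, -2.3750141 ])}
top {'intrinsics': array([[499.8634186 ,   0.        , 319.22790776],
       [  0.        , 499.8634186 , 234.45628112],
       [  0.        ,   0.        ,   1.        ]]), 'xyz': array([ 373.4717291 ,   51.58344249, 1218.28517692]), 'orientation': array([-2.97941186,  0.01168718, -1.56473202])}
```

View pics/scene0.png

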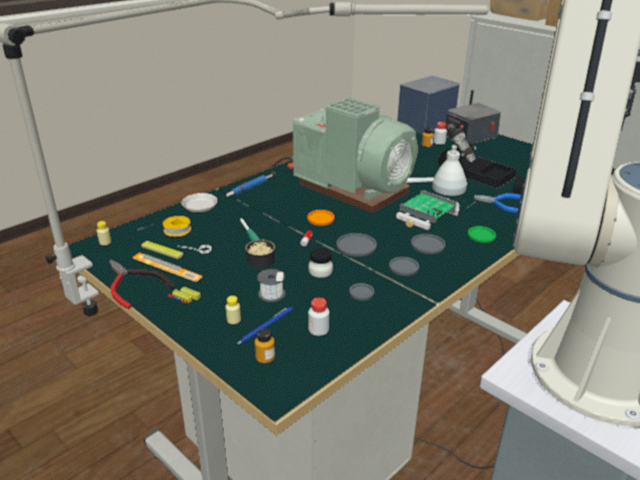

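View pics/top0.png

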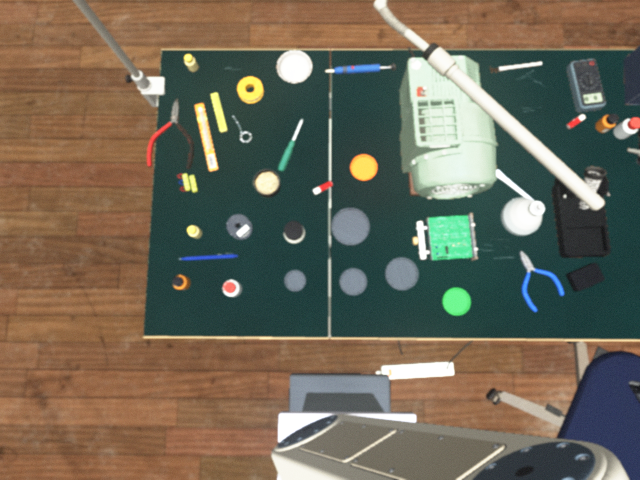

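```bash
cat > h.py <<'E'
import numpy as np, cv2
from scipy.spatial.transform import Rotation as R
from scipy.optimize import least_squares
from rig import status, viewer
MOD={'small_bottle_mid':[(13,0),(13,40),(10,40),(10,51)],'amber_bottle_mid':[(17,0),(17,44),(12.5,44),(12.5,56)],
'white_bottle_mid':[(19,0),(19,50),(14,50),(14,65)],'paste_jar_mid':[(26,0),(26,48)],'reel_mid':[(28,0),(28,44)],
'cleaner_pot_mid':[(32.5,0),(32.5,41)],
'saucer_1_floor':[(26,0),(26,6)],'saucer_2_floor':[(33,0),(33,6)],'saucer_3_floor':[(40,0),(40,6)],'saucer_4_floor':[(47,0),(47,6)]}
def proj(P,c):
    Rm=R.from_euler('xyz',c['orientation']).as_matrix()
    q=(np.asarray(P)-c['xyz'])@Rm
    q=q@c['intrinsics'].T
    return q[:,:2]/q[:,2:]
def back(uv,c,z):
    Rm=R.from_euler('xyz',c['orientation']).as_matrix()
    d=Rm@np.linalg.inv(c['intrinsics'])@np.array([uv[0],uv[1],1.])
    return c['xyz']+d*(z-c['xyz'][2])/d[2]
t=np.linspace(0,2*np.pi,48,endpoint=False)
def pts(m,x,y,z0=0): return np.concatenate([np.c_[x+r*np.cos(t),y+r*np.sin(t),0*t+h+z0] for r,h in MOD[m]])
def box(m,x,y,c,z0=0):
    p=proj(pts(m,x,y,z0),c); return np.r_[p.min(0),p.max(0)]
def fit(m,obs,x0,z0=0):  # obs list of (extent,cam)
    f=lambda v: np.concatenate([box(m,v[0],v[1],c,z0)-np.array([e[0],e[1],e[0]+e[2],e[1]+e[3]]) for e,c in obs])
    s=least_squares(f,x0,loss='soft_l1'); return s.x,f(s.x)
E
python3 - <<'E'
from h import *
np.set_printoptions(precision=1,suppress=True)
cam={n:viewer.camera_params(n) for n in('scene','top')}
for n in cam: viewer.grab_frame(n)
for m in list(MOD):
    if m.startswith('saucer') and m!='saucer_1_floor': continue
    for n in cam:
        for d in viewer.cut_out(m,n):
            if d['p']<.2: continue
            e=d['extent']; p=back((e[0]+e[2]/2,e[1]+e[3]/2),cam[n],MOD[m][-1][1]/2)
            v,r=fit(m,[(e,cam[n])],p[:2])
            print(m,n,round(d['p'],2),e,v,r)
E
```

```text
small_bottle_mid scene 0.6 [225.5, 294.0, 20.6, 29.2] [574.4 363.5] [ 2.6  0.5 -3.2 -0.4]
small_bottle_mid top 0.65 [283.1, 269.5, 22.1, 22.9] [459.8 130.1] [ 3.3  3.9 -6.8 -6.9]
small_bottle_mid top 0.58 [223.1, 279.2, 19.0, 19.5] [437.8 273.6] [ 2.2  3.2 -2.8 -4.4]
small_bottle_mid top 0.53 [187.1, 226.0, 16.4, 12.9] [572.9 368.7] [ 0.8 -0.2 -0.8  0.2]
amber_bottle_mid scene 0.63 [255.9, 325.3, 22.2, 37.3] [451.  390.5] [ 1.1  1.3 -1.2 -1. ]
amber_bottle_mid top 0.5 [173.8, 276.2, 18.2, 14.3] [448.8 392. ] [-0.5 -0.6  0.6  0.6]
white_bottle_mid scene 0.96 [310.5, 298.7, 19.8, 37.9] [433.4 272.5] [-0.3 -0.2  0.3  0.2]
white_bottle_mid top 0.58 [221.1, 279.4, 18.9, 17.8] [437.4 276.7] [-0.5  0.3  0.5 -0.3]
paste_jar_mid scene 0.58 [309.3, 246.7, 25.6, 30.9] [573.9 124.5] [ 0.7 -0.3 -0.7  0.3]
paste_jar_mid top 0.7 [284.8, 220.1, 20.9, 24.9] [572.8 124.3] [-0.8  0.2  0.9 -0.2]
reel_mid scene 0.69 [257.3, 271.3, 30.9, 31.9] [580.4 261.6] [ 1.4 -0.8 -1.5  0.7]
reel_mid top 0.8 [226.7, 213.7, 23.3, 28.5] [584.1 263.1] [-1.3  1.3  1.4 -1.4]
cleaner_pot_mid scene 0.73 [244.9, 238.8, 30.8, 27.2] [703.5 189.3] [ 0.5 -2.1 -0.5  1.6]
cleaner_pot_mid scene 0.44 [311.2, 298.9, 18.2, 40.5] [439.3 265.5] [-7.6  1.2  8.5 -1.1]
cleaner_pot_mid top 0.57 [255.6, 169.3, 27.7, 31.8] [691.8 190. ] [-0.2  1.   0.2 -1. ]
saucer_1_floor scene 0.53 [349.4, 285.4, 25.5, 16.6] [453.5 127.9] [ 0.2 -0.2 -0.2  0.2]
saucer_1_floor top 0.7 [283.7, 268.5, 22.8, 24.0] [458.7 124.9] [ 0.6  1.2 -0.6 -1.2]
```

Run:
```python
from h import *
np.set_printoptions(precision=1,suppress=True)
cam={n:viewer.camera_params(n) for n in('scene','top')}
seeds={'top':[(295,281),(353,282),(402,273),(350,227)],'scene':[(361,292),(404,266),(428,244),(357,244)]}
seeds={'top':[(295,281),(353,282),(402,273),(350,227)],'scene':[(361,292),(404,266),(428,244),(357,244)]}
obs={}
for n in cam:
    im=viewer.grab_frame(n).astype(int)
    for i,(u,v) in enumerate(seeds[n]):
        c=np.median(im[v-3:v+4,u-3:u+4].reshape(-1,3),0)
        # hue: r/g ratio vs mat
        sub=(im[...,0]>35)&(abs(im[...,0]-im[...,1])<14)
        k,lab,st,_=cv2.connectedComponentsWithStats(sub.astype(np.uint8),connectivity=4)
        s=st[lab[v,u]]
        obs[n,i]=s[:4].astype(float)
        p=back((s[0]+s[2]/2,s[1]+s[3]/2),cam[n],4)
        print(n,i+1,c,s,p)
for i in range(4):
    m=f'saucer_{i+1}_floor'
    for n in cam: print(m,n,*fit(m,[(obs[n,i]-np.array([.0,.0,0,0]),cam[n])],back(seeds[n][i],cam[n],4)[:2]))
```

```text
scene 1 [109. 116. 118.] [349 283  25  17 345] [458.4 124.3   4. ]
scene 2 [109. 117. 118.] [389 257  30  19 451] [454.8 -14.8   4. ]
scene 3 [108. 115. 118.] [411 234  34  20 538] [ 474.9 -132.6    4. ]
scene 4 [109. 116. 118.] [336 233  41  24 743] [590.3  -8.2   4. ]
top 1 [135. 147. 158.] [284 271  22  20 299] [457.4 125.1   4. ]
top 2 [136. 148. 160.] [340 269  27  26 483] [455.7 -16.7   4. ]
top 3 [133. 145. 156.] [385 258  33  32 652] [ 475.7 -133.2    4. ]
top 4 [136. 147. 158.] [ 328  188   42   60 1274] [613.6  -6.4   4. ]
saucer_1_floor scene [459.6 122.9] [-0.   0.1  0.  -0.1]
saucer_1_floor top [457.5 125.1] [ 0.2 -0.8 -0.2  0.8]
saucer_2_floor scene [456.2 -16.6] [ 0.   0.3 -0.  -0.2]
saucer_2_floor top [455.9 -16.7] [-0.2 -0.7  0.2  0.7]
saucer_3_floor scene [ 476.5 -134.8] [-0.2  0.2  0.2 -0.2]
saucer_3_floor top [ 475.9 -133.2] [-0.2 -0.6  0.2  0.6]
saucer_4_floor scene [592.1 -10.2] [ 0.5  0.6 -0.5 -0.5]
saucer_4_floor top [595.9  -6.3] [ 1.9 18.3 -1.9 -3.8]
```

```bash
cat > go.py <<'E'
import sys
from h import *
def go(*T,yaw=0.):
    s=status.sense(); p=s['eef_pos']; Rm=R.from_euler('xyz',s['tcp_rot'])
    Rt=R.from_euler('xyz',[np.pi,0,yaw])
    rv=(Rm.inv()*Rt).as_rotvec()
    print('clk',round(s['clock'],2),'pos',p.round(1),'rot',s['tcp_rot'].round(3),'op',round(s['opening'],3),'F',s['contact_force'].round(1))
    for t in T: print(t,'shift',(Rm.inv().apply(np.array(t)-p)/1000).round(4),'turn',rv.round(3))
if __name__=='__main__':
    a=[float(x) for x in sys.argv[1:]]; go(*[a[i:i+3] for i in range(0,len(a)//3*3,3)],yaw=a[-1] if len(a)%3 else 0.)
E
python3 go.py 300 -360 250 430 0 250
```

```text
clk 1.0 pos [ 268.4 -564.4  253.3] rot [-3.142  0.    -1.127] op 1.003 F [-0.1 -0.1 -0.1]
[300.0, -360.0, 250.0] shift [-0.1711 -0.1163  0.0033] turn [-0.     0.    -1.127]
[430.0, 0.0, 250.0] shift [-0.4404 -0.3883  0.0033] turn [-0.     0.    -1.127]
```

Request:
send_rows --plan '[[[-0.171,-0.116,0],[0,0,-0.6],0.4],[[-0.171,-0.116,0],[0,0,-0.6],0.4],[[-0.171,-0.116,0],[0,0,-0.6],0.4],[[-0.171,-0.116,0],[0,0,-0.6],0.4],[[-0.171,-0.116,0],[0,0,-0.6],0.4]]'

```text
clock: 1.42
eef_pos: [299.5, -358.3, 253.2]
tcp_rot: [-3.141, -0.0, -0.521]
contact_force: [0.6, -0.0, 0.6]
opening: 0.705
```

```bash
python3 go.py 430 0 250
```

```text
clk 1.42 pos [ 299.5 -358.3  253.2] rot [-3.141 -0.    -0.521] op 0.705 F [ 0.6 -0.   0.6]
[430.0, 0.0, 250.0] shift [-0.0652 -0.3757  0.0032] turn [-0.    -0.    -0.521]
```

Request:
send_rows --plan '[[[-0.034,-0.2,0],[0,0,-0.521],0.4],[[-0.034,-0.2,0],[0,0,-0.521],0.4],[[-0.034,-0.2,0],[0,0,-0.521],0.4],[[-0.034,-0.2,0],[0,0,-0.521],0.4],[[-0.034,-0.2,0],[0,0,-0.521],0.4]]'

```text
clock: 1.83
eef_pos: [369.8, -165.8, 253.6]
tcp_rot: [3.141, -0.001, 0.007]
contact_force: [0.8, -0.5, 0.8]
opening: 0.701
```

```bash
python3 go.py 530 330 200
```

```text
clk 1.83 pos [ 369.8 -165.8  253.6] rot [ 3.141e+00 -1.000e-03  7.000e-03] op 0.701 F [ 0.8 -0.5  0.8]
[530.0, 330.0, 200.0] shift [ 0.1637 -0.4947  0.0537] turn [ 0.    -0.001  0.007]
```

Now tool x = world x, tool y = −world y, tool z = down.

Request:
send_rows --plan '[[[0.06,-0.2,0.01],[0,0,0],0.4],[[0.06,-0.2,0.01],[0,0,0],0.4],[[0.06,-0.2,0.01],[0,0,0],0.4],[[0.06,-0.2,0.01],[0,0,0],0.4],[[0.06,-0.2,0.01],[0,0,0],0.4]]'

```text
clock: 2.25
eef_pos: [427.8, 34.2, 244.1]
tcp_rot: [3.141, -0.002, 0.007]
contact_force: [0.4, -1.3, 0.0]
opening: 0.7
```

Request:
send_rows --plan '[[[0.06,-0.2,0.02],[0,0,0],0.4],[[0.06,-0.2,0.02],[0,0,0],0.4],[[0.06,-0.2,0.02],[0,0,0],0.4],[[0.06,-0.2,0.02],[0,0,0],0.4],[[0.06,-0.2,0.02],[0,0,0],0.4]]'

```text
clock: 2.67
eef_pos: [485.6, 233.6, 224.5]
tcp_rot: [-3.142, -0.003, 0.008]
contact_force: [0.9, -0.9, -0.7]
opening: 0.698
```

```bash
python3 go.py 573.5 366 150
python3 - <<'E'
from h import *
c=viewer.camera_params('wrist'); im=viewer.grab_frame('wrist'); cv2.imwrite('pics/w1.png',im[:,:,::-1]); print(c)
E
```

```text
clk 2.67 pos [485.6 233.6 224.5] rot [-3.142e+00 -3.000e-03  8.000e-03] op 0.698 F [ 0.9 -0.9 -0.7]
[573.5, 366.0, 150.0] shift [ 0.0888 -0.1318  0.0747] turn [-0.    -0.003  0.008]
{'intrinsics': array([[347.64867669,   0.        , 325.5561116 ],
       [  0.        , 347.64867669, 240.33765881],
       [  0.        ,   0.        ,   1.        ]]), 'xyz': array([483.83075141, 302.88784332, 346.03789071]), 'orientation': array([ 2.86503367e+00, -1.90457918e-03,  7.42852469e-03])}
```

View pics/w1.png

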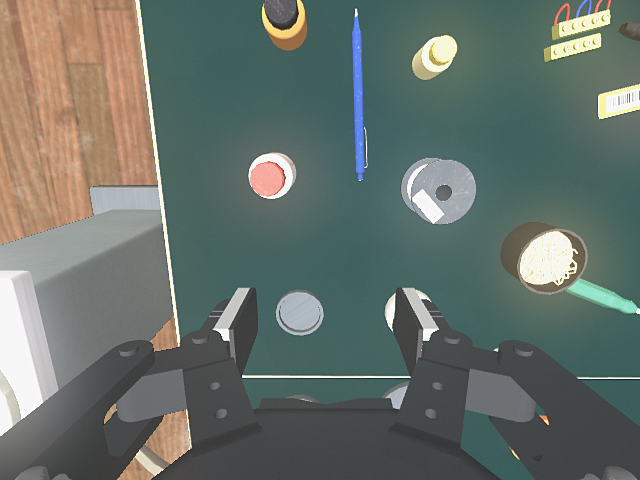

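```bash
cat > wm.py <<'E'
import sys
from h import *
np.set_printoptions(precision=1,suppress=True)
c=viewer.camera_params('wrist'); im=viewer.grab_frame('wrist')
cv2.imwrite('pics/'+sys.argv[1]+'.png',im[:,:,::-1])
for m in sys.argv[2:]:
    for d in viewer.cut_out(m,'wrist'):
        if d['p']<.3: continue
        e=d['extent']; p=back((e[0]+e[2]/2,e[1]+e[3]/2),c,MOD[m][-1][1]/2)
        print(m,round(d['p'],2),e,*fit(m,[(e,c)],p[:2]))
E
python3 wm.py w2 small_bottle_mid white_bottle_mid saucer_1_floor reel_mid
```

```text
small_bottle_mid 0.58 [404.7, 46.6, 47.9, 40.6] [573.7 370.5] [ 1.8 -1.  -1.1  1.5]
white_bottle_mid 0.96 [244.8, 159.7, 49.6, 48.8] [438.  273.2] [-0.1  0.4  0.1 -0.4]
saucer_1_floor 0.73 [491.9, 229.5, 91.1, 70.0] [722.8 196.8] [ 32.2   2.   -4.7 -18.7]
saucer_1_floor 0.72 [270.4, 297.4, 51.8, 42.5] [457.  123.2] [ 1.8 -1.5 -2.   1.6]
reel_mid 0.75 [396.9, 164.9, 76.6, 68.7] [588.2 260. ] [ 1.3  1.  -1.  -1. ]
```

Request:
send_rows --plan '[[[0.088,-0.134,0.075],[0,-0.003,0.008],0.4],[[0.088,-0.134,0.075],[0,-0.003,0.008],0.4],[[0.088,-0.134,0.075],[0,-0.003,0.008],0.4],[[0.088,-0.134,0.075],[0,-0.003,0.008],0.4],[[0.088,-0.134,0.075],[0,-0.003,0.008],0.4]]'

```text
clock: 3.38
eef_pos: [573.9, 366.9, 146.8]
tcp_rot: [3.141, 0.002, -0.002]
contact_force: [0.1, -2.1, 0.1]
opening: 0.702
```

```bash
python3 go.py 573.5 368 35;python3 wm.py w3 small_bottle_mid amber_bottle_mid
```

```text
clk 3.38 pos [573.9 366.9 146.8] rot [ 3.141e+00  2.000e-03 -2.000e-03] op 0.702 F [ 0.1 -2.1  0.1]
[573.5, 368.0, 35.0] shift [-0.0002 -0.0012  0.1118] turn [ 0.     0.002 -0.002]
small_bottle_mid 0.57 [307.2, 213.5, 39.0, 45.1] [573.4 371. ] [ 0.5 -2.6 -0.5  1.4]
amber_bottle_mid 0.81 [108.8, 170.1, 79.9, 59.8] [450.6 397.6] [-0.9  1.4  1.4 -1. ]
```

View pics/w3.png

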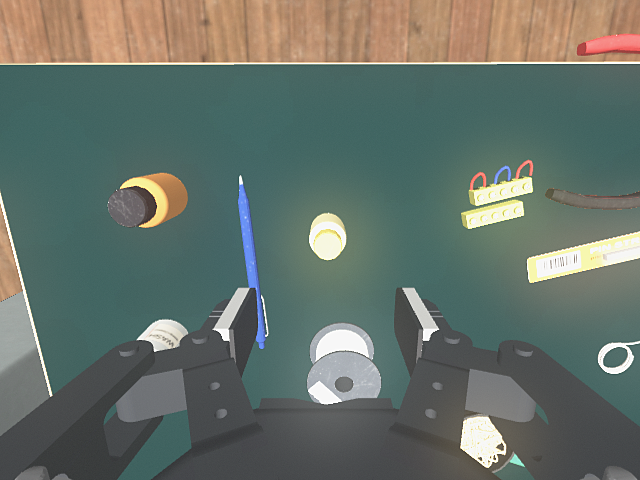

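Request:
send_rows --plan '[[[0,-0.003,0.03],[0,0.002,-0.002],0.4],[[0,-0.003,0.06],[0,0.002,-0.002],0.4],[[0,-0.003,0.09],[0,0.002,-0.002],0.4],[[0,-0.003,0.111],[0,0.002,-0.002],0.4],[[0,-0.003,0.111],[0,0.002,-0.002],0.4]]'

```text
clock: 3.95
eef_pos: [568.9, 362.9, 35.0]
tcp_rot: [3.136, 0.006, -0.001]
contact_force: [-1.2, -0.6, -0.2]
opening: 0.698
```

Request:
send_rows --plan '[[[0,0,0],[0,0,0],-1],[[0,0,0],[0,0,0],-1],[[0,0,0],[0,0,0],-1],[[0,0,0],[0,0,0],-1],[[0,0,0],[0,0,0],-1]]' --squeeze 30

```text
clock: 4.37
eef_pos: [570.0, 363.1, 37.4]
tcp_rot: [3.137, 0.004, -0.001]
contact_force: [-1.6, -3.5, 8.6]
opening: 0.284
```

```bash
python3 go.py 458 124.5 150;python3 wm.py w4
```

```text
clk 4.37 pos [570.  363.1  37.4] rot [ 3.137e+00  4.000e-03 -1.000e-03] op 0.284 F [-1.6 -3.5  8.6]
[458.0, 124.5, 150.0] shift [-0.1122  0.2392 -0.111 ] turn [ 0.005  0.004 -0.001]
```

View pics/w4.png

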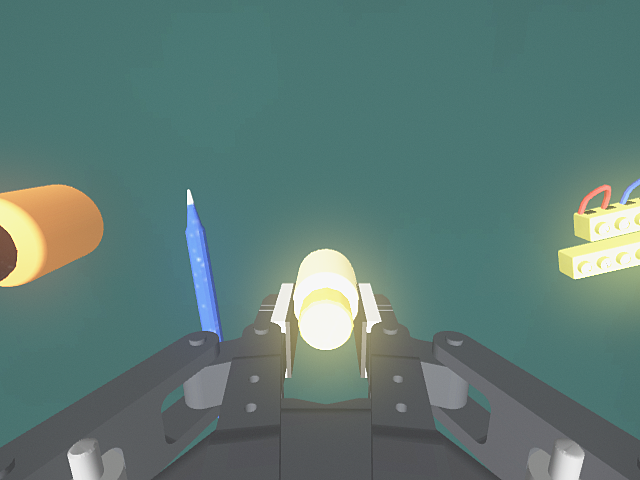

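Run:
```python
from h import *
c=viewer.camera_params('wrist')
for y in (363,366,369,372): print(y,box('small_bottle_mid',570,y,c))
p=status.sense()['eef_pos']
print(proj([p+[-12,11,-3],p+[-12,-11,-3],p+[-12,11,-22]],c))
```

```text
363 [294.19408486 262.37437653 361.91159869 370.1163432 ]
366 [293.98826115 256.50095981 362.13087819 362.95700618]
369 [293.7798382  250.56884228 362.35292942 355.70153297]
372 [293.56876646 244.57713951 362.57780527 348.34797412]
[[297.42271501 296.86433015]
 [298.69560196 346.22078072]
 [300.95142242 278.261748  ]]
```

Request:
send_rows --plan '[[[0,0,0],[0,0,0],0.1],[[0,0,0],[0,0,0],0.1],[[0.001,-0.003,0.001],[0.005,0.004,0],0.1],[[0.002,-0.007,0.002],[0.005,0.004,0],0.1],[[0.002,-0.007,0.002],[0.005,0.004,0],0.1]]'

```text
clock: 4.83
eef_pos: [572.2, 370.9, 35.3]
tcp_rot: [-3.141, -0.001, -0.001]
contact_force: [-0.6, -0.2, 0.7]
opening: 0.546
```

```bash
python3 go.py 573.5 370 35
```

```text
clk 4.83 pos [572.2 370.9  35.3] rot [-3.141e+00 -1.000e-03 -1.000e-03] op 0.546 F [-0.6 -0.2  0.7]
[573.5, 370.0, 35.0] shift [0.0013 0.0009 0.0003] turn [-0.001 -0.001 -0.001]
```

Request:
send_rows --plan '[[[0,0,0],[0,0,0],-1],[[0,0,0],[0,0,0],-1],[[0,0,0],[0,0,0],-1],[[0,0,0],[0,0,0],-1],[[0,0,0],[0,0,0],-1]]' --squeeze 35

```text
clock: 5.25
eef_pos: [572.2, 370.9, 35.3]
tcp_rot: [-3.141, -0.001, -0.001]
contact_force: [-0.1, 0.8, -0.6]
opening: 0.286
```

Request:
send_rows --plan '[[[0,0,-0.02],[0,0,0],-1],[[0,0,-0.05],[0,0,0],-1],[[0,0,-0.08],[0,0,0],-1],[[0,0,-0.11],[0,0,0],-1],[[-0.02,0.03,-0.115],[0,0,0],-1]]'

```text
clock: 5.67
eef_pos: [557.6, 346.0, 156.4]
tcp_rot: [-3.133, -0.012, 0.001]
contact_force: [1.3, 0.0, 0.2]
opening: 0.281
```

```bash
python3 go.py 458 124.5 150;python3 wm.py w5
```

```text
clk 5.67 pos [557.6 346.  156.4] rot [-3.133e+00 -1.200e-02  1.000e-03] op 0.281 F [1.3 0.  0.2]
[458.0, 124.5, 150.0] shift [-0.0998  0.2215  0.0034] turn [-0.009 -0.012  0.001]
```

View pics/w5.png

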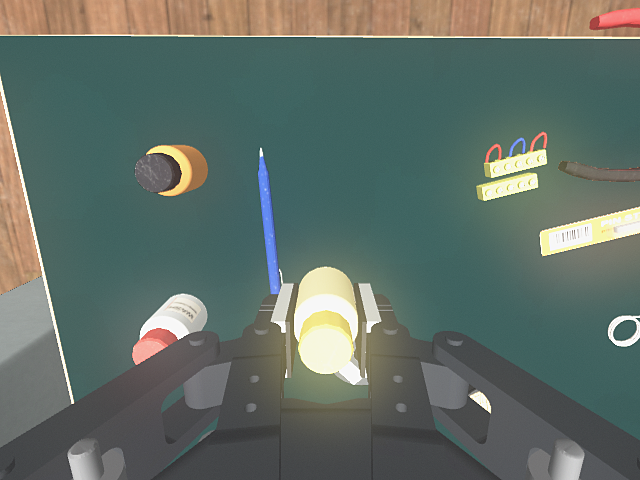

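Request:
send_rows --plan '[[[-0.018,0.038,0.003],[-0.009,-0.012,0],-1],[[-0.034,0.075,0.003],[-0.009,-0.012,0],-1],[[-0.05,0.112,0.003],[-0.009,-0.012,0],-1],[[-0.066,0.149,0.003],[-0.009,-0.012,0],-1],[[-0.082,0.185,0.003],[-0.009,-0.012,0],-1]]'

```text
clock: 6.13
eef_pos: [466.9, 150.8, 149.9]
tcp_rot: [3.133, 0.01, 0.0]
contact_force: [2.1, -0.5, 0.3]
opening: 0.283
```

```bash
python3 go.py 458 124 80
```

```text
clk 6.13 pos [466.9 150.8 149.9] rot [3.133 0.01  0.   ] op 0.283 F [ 2.1 -0.5  0.3]
[458.0, 124.0, 80.0] shift [-0.0081  0.0262  0.0703] turn [0.009 0.01  0.001]
```

Request:
send_rows --plan '[[[-0.004,0.013,0.02],[0.009,0.01,0],-1],[[-0.008,0.026,0.045],[0.009,0.01,0],-1],[[-0.008,0.026,0.07],[0.009,0.01,0],-1],[[-0.008,0.026,0.07],[0.009,0.01,0],-1],[[-0.008,0.026,0.07],[0.009,0.01,0],-1]]'

```text
clock: 6.55
eef_pos: [457.4, 123.8, 79.7]
tcp_rot: [3.141, 0.003, -0.0]
contact_force: [-0.2, -0.2, -0.6]
opening: 0.284
```

```bash
python3 go.py 458 124 37;python3 wm.py w6 saucer_1_floor
```

```text
clk 6.55 pos [457.4 123.8  79.7] rot [ 3.141e+00  3.000e-03 -0.000e+00] op 0.284 F [-0.2 -0.2 -0.6]
[458.0, 124.0, 37.0] shift [ 0.0008 -0.0002  0.0427] turn [ 0.001  0.003 -0.   ]
saucer_1_floor 0.63 [282.2, 215.5, 93.2, 72.1] [458.  127.1] [ 2.7 -3.2 -2.7 10.1]
```

View pics/w6.png

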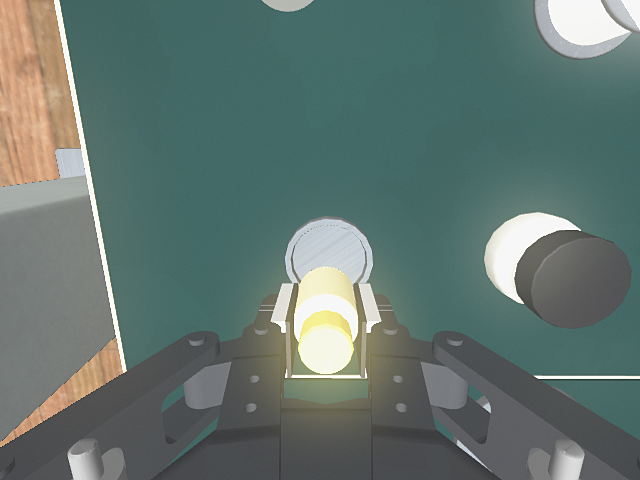

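Run:
```python
from h import *
c=viewer.camera_params('wrist')
for y in (121,123,125,127): print(y,box('saucer_1_floor',458,y,c),box('small_bottle_mid',457.4,y,c,z0=44.7))
```

```text
121 [282.32743575 223.40139641 368.72516643 307.08826393] [290.05731492 270.398575   357.75356711 380.32650189]
123 [282.21626442 220.13108092 368.83977178 304.15686543] [289.91454309 266.5123516  357.88843251 375.59018466]
125 [282.10451055 216.84351939 368.95497768 301.21061196] [289.77059536 262.60080221 358.0244087  370.81239791]
127 [281.99216953 213.53857503 369.07078887 298.24939031] [289.62545714 258.66367846 358.16150945 365.99259463]
```

Request:
send_rows --plan '[[[0.002,-0.002,0.015],[0,0.003,0],-1],[[0.002,-0.002,0.03],[0,0.003,0],-1],[[0.002,-0.002,0.038],[0,0.003,0],-1],[[0.002,-0.002,0.041],[0,0.003,0],-1],[[0.002,-0.002,0.041],[0,0.003,0],-1]]'

```text
clock: 7.07
eef_pos: [461.1, 127.0, 40.3]
tcp_rot: [-3.141, -0.003, 0.001]
contact_force: [0.0, -0.2, -0.9]
opening: 0.284
```

Request:
send_rows --plan '[[[0,0,0.001],[0,0,0],-1],[[0,0,0.001],[0,0,0],-1],[[0,0,0.001],[0,0,0],-1],[[0,0,0.001],[0,0,0],-1],[[0,0,0.001],[0,0,0],-1]]'

```text
clock: 7.48
eef_pos: [461.3, 127.0, 39.7]
tcp_rot: [-3.141, -0.004, 0.001]
contact_force: [0.1, -0.4, -0.6]
opening: 0.285
```

Request:
send_rows --plan '[[[-0.001,0.001,0.001],[0,-0.003,0],-1],[[-0.001,0.001,0.002],[0,-0.003,0],-1],[[-0.001,0.001,0.003],[0,-0.003,0],-1],[[-0.001,0.001,0.003],[0,-0.003,0],-1],[[-0.001,0.001,0.003],[0,-0.003,0],-1]]'

```text
clock: 7.9
eef_pos: [460.3, 125.9, 36.6]
tcp_rot: [-3.141, -0.001, 0.001]
contact_force: [0.3, -0.4, 0.1]
opening: 0.281
```

```bash
python3 wm.py w7;python3 go.py 458 124 37
```

```text
clk 7.95 pos [460.3 126.   36.6] rot [-3.141e+00 -1.000e-03  1.000e-03] op 0.281 F [-0.4 -0.2  0.3]
[458.0, 124.0, 37.0] shift [-0.0023  0.0019 -0.0004] turn [-0.    -0.001  0.001]
```

View pics/w7.png

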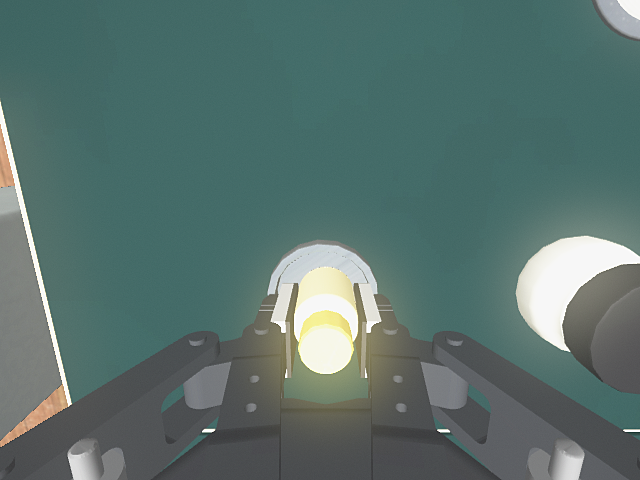

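Request:
send_rows --plan '[[[0,0,0.001],[0,0,0],-1],[[0,0,0.002],[0,0,0],-1],[[0,0,0.0025],[0,0,0],-1],[[0,0,0.0025],[0,0,0],-1],[[0,0,0.0025],[0,0,0],-1]]'

```text
clock: 8.37
eef_pos: [460.4, 125.9, 36.3]
tcp_rot: [-3.141, -0.001, 0.001]
contact_force: [-9.6, -4.1, 41.7]
opening: 0.28
```

Request:
send_rows --plan '[[[0,0,-0.001],[0,0,0],-1],[[0,0,-0.001],[0,0,0],0.1],[[0,0,-0.001],[0,0,0],0.1],[[0,0,-0.001],[0,0,0],0.1],[[0,0,-0.001],[0,0,0],0.1]]'

```text
clock: 8.78
eef_pos: [460.2, 125.9, 36.9]
tcp_rot: [-3.141, -0.0, 0.001]
contact_force: [0.0, 0.6, -0.2]
opening: 0.552
```

Request:
send_rows --plan '[[[0,0,-0.02],[0,0,0],0.1],[[0,0,-0.055],[0,0,0],0.1],[[0,0,-0.09],[0,0,0],0.3],[[0,0,-0.11],[0,0,0],0.5],[[0,0,-0.11],[0,0,0],0.5]]'

```text
clock: 9.2
eef_pos: [462.6, 126.5, 150.7]
tcp_rot: [-3.14, -0.007, 0.001]
contact_force: [1.4, 0.1, -0.4]
opening: 0.749
```

```bash
python3 wm.py w8;python3 go.py 450 394 110
```

```text
clk 9.25 pos [461.6 126.3 148.7] rot [-3.14e+00 -5.00e-03  1.00e-03] op 0.751 F [-0.1  0.4 -0.7]
[450.0, 394.0, 110.0] shift [-0.0114 -0.2677  0.039 ] turn [-0.001 -0.005  0.001]
```

View pics/w8.png

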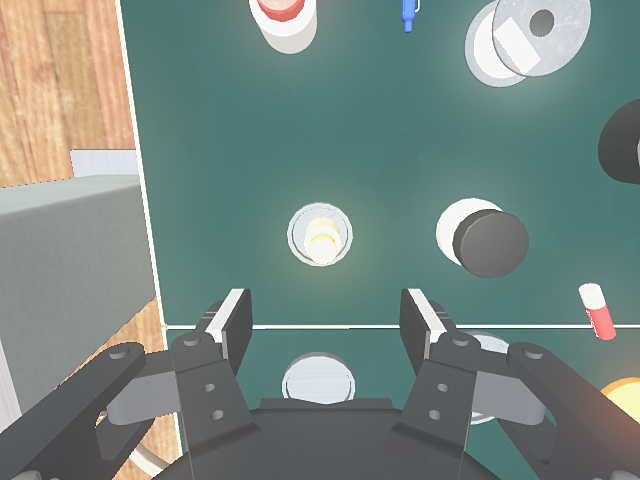

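Request:
send_rows --plan '[[[-0.002,-0.041,0],[0,-0.005,0],0.5],[[-0.004,-0.082,0],[0,-0.005,0],0.5],[[-0.006,-0.123,0],[0,-0.005,0],0.5],[[-0.008,-0.164,0],[0,-0.005,0],0.5],[[-0.01,-0.205,0],[0,-0.005,0],0.5]]'

```text
clock: 9.67
eef_pos: [450.2, 332.6, 147.1]
tcp_rot: [3.141, 0.002, 0.001]
contact_force: [0.6, 0.1, -0.1]
opening: 0.748
```

Request:
send_rows --plan '[[[0,-0.035,0],[0,0,0],0.5],[[0,-0.063,0.01],[0,0,0],0.5],[[0,-0.063,0.03],[0,0,0],0.5],[[0,-0.063,0.03],[0,0,0],0.5],[[0,-0.063,0.03],[0,0,0],0.5]]'

```text
clock: 10.08
eef_pos: [448.4, 394.3, 114.6]
tcp_rot: [3.138, 0.006, 0.002]
contact_force: [0.1, 0.9, 0.5]
opening: 0.748
```

```bash
python3 wm.py w9 amber_bottle_mid;python3 go.py 450 394 35
```

```text
amber_bottle_mid 0.74 [308.7, 216.8, 51.1, 74.5] [451.9 395.4] [-3.5  1.   3.5 -0.7]
clk 10.18 pos [449.9 394.6 116.8] rot [3.14e+00 3.00e-03 0.00e+00] op 0.752 F [-0.1 -1.   0.1]
[450.0, 394.0, 35.0] shift [0.0004 0.0005 0.0818] turn [0.001 0.003 0.   ]
```

View pics/w9.png

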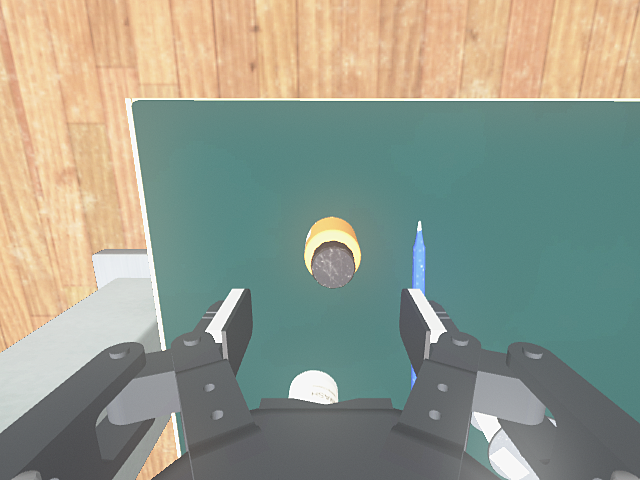

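Request:
send_rows --plan '[[[0.001,-0.001,0.02],[0,0.003,0],0.3],[[0.001,-0.001,0.045],[0,0.003,0],0.3],[[0.001,-0.001,0.07],[0,0.003,0],0.3],[[0.001,-0.001,0.081],[0,0.003,0],0.3],[[0.001,-0.001,0.081],[0,0.003,0],0.3]]'

```text
clock: 10.6
eef_pos: [449.7, 393.7, 34.1]
tcp_rot: [3.138, 0.003, -0.001]
contact_force: [-0.6, 0.3, 0.0]
opening: 0.645
```

```bash
python3 go.py 451 395.5 35
```

```text
clk 10.6 pos [449.7 393.7  34.1] rot [ 3.138e+00  3.000e-03 -1.000e-03] op 0.645 F [-0.6  0.3  0. ]
[451.0, 395.5, 35.0] shift [ 0.0013 -0.0018 -0.0009] turn [ 0.004  0.003 -0.001]
```

Request:
send_rows --plan '[[[0.001,-0.001,-0.001],[0.004,0.003,0],0.3],[[0.001,-0.001,-0.001],[0.004,0.003,0],-1],[[0.001,-0.001,-0.001],[0.004,0.003,0],-1],[[0.001,-0.001,-0.001],[0.004,0.003,0],-1],[[0.001,-0.001,-0.001],[0.004,0.003,0],-1]]'

```text
clock: 11.02
eef_pos: [451.7, 395.3, 36.9]
tcp_rot: [-3.14, -0.002, -0.001]
contact_force: [0.5, -1.4, 6.1]
opening: 0.378
```

Request:
send_rows --plan '[[[0,0,0],[0,0,0],-1],[[0,0,-0.02],[0,0,0],-1],[[0,0,-0.05],[0,0,0],-1],[[0,0,-0.08],[0,0,0],-1],[[0,0,-0.11],[0,0,0],-1]]'

```text
clock: 11.43
eef_pos: [451.3, 395.1, 148.6]
tcp_rot: [-3.14, -0.002, -0.001]
contact_force: [0.1, 0.4, -0.9]
opening: 0.381
```

```bash
python3 wm.py w10;python3 go.py 456 -16 150
```

```text
clk 11.48 pos [453.8 397.2 154.7] rot [-3.134e+00 -8.000e-03 -1.000e-03] op 0.384 F [2.8 2.1 4.8]
[456.0, -16.0, 150.0] shift [0.0024 0.4132 0.0017] turn [-0.007 -0.008 -0.001]
```

View pics/w10.png

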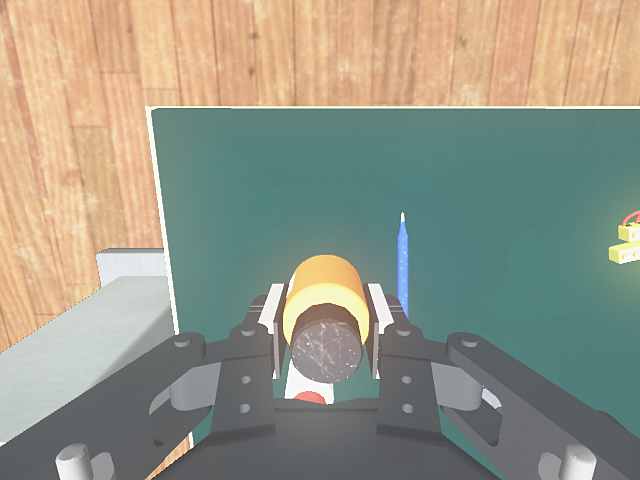

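Request:
send_rows --plan '[[[0,0.04,0],[-0.007,-0.008,0],-1],[[0,0.08,0],[-0.007,-0.008,0],-1],[[0,0.12,0],[-0.007,-0.008,0],-1],[[0,0.16,0],[-0.007,-0.008,0],-1],[[0.002,0.2,0],[-0.007,-0.008,0],-1]]'

```text
clock: 11.9
eef_pos: [455.2, 195.8, 153.8]
tcp_rot: [-3.141, -0.001, 0.0]
contact_force: [0.9, 0.3, -1.1]
opening: 0.383
```

Request:
send_rows --plan '[[[0,0.04,0],[0,0,0],-1],[[0,0.08,0],[0,0,0],-1],[[0,0.12,0],[0,0,0],-1],[[0,0.155,0],[0,0,0],-1],[[0,0.19,0],[0,0,0],-1]]'

```text
clock: 12.32
eef_pos: [455.2, 4.0, 154.3]
tcp_rot: [-3.141, -0.003, 0.0]
contact_force: [0.6, -0.1, 0.1]
opening: 0.382
```

```bash
python3 go.py 456 -16 80
```

```text
clk 12.32 pos [455.2   4.  154.3] rot [-3.141e+00 -3.000e-03  0.000e+00] op 0.382 F [ 0.6 -0.1  0.1]
[456.0, -16.0, 80.0] shift [0.0006 0.02   0.0743] turn [-0.001 -0.003  0.   ]
```

Request:
send_rows --plan '[[[0,0.012,0.02],[0,-0.003,0],-1],[[0,0.02,0.045],[0,-0.003,0],-1],[[0,0.02,0.072],[0,-0.003,0],-1],[[0,0.02,0.074],[0,-0.003,0],-1],[[0,0.02,0.074],[0,-0.003,0],-1]]'

```text
clock: 12.73
eef_pos: [454.4, -16.0, 79.7]
tcp_rot: [-3.141, 0.003, -0.0]
contact_force: [0.3, 0.4, 0.2]
opening: 0.382
```

```bash
python3 wm.py w11 saucer_2_floor;python3 go.py 456 -16 38.5
python3 - <<'E'
from h import *
c=viewer.camera_params('wrist'); p=status.sense()['eef_pos']
print(box('saucer_2_floor',456,-16.5,c),box('amber_bottle_mid',p[0],p[1],c,z0=p[2]-36.9))
E
```

```text
saucer_2_floor 0.85 [271.2, 208.4, 113.2, 77.1] [454.4 -15.8] [ 1.1 -2.5 -1.1 27.3]
clk 12.83 pos [456.  -15.7  81.3] rot [-3.141e+00 -1.000e-03  1.000e-03] op 0.381 F [-0.5 -0.2  0.6]
[456.0, -16.0, 38.5] shift [-0.      0.0003  0.0428] turn [-0.001 -0.001  0.001]
[272.20706878 207.10882456 382.20716571 313.05376002] [282.43427162 255.1282955  374.01410608 386.18261619]
```

View pics/w11.png

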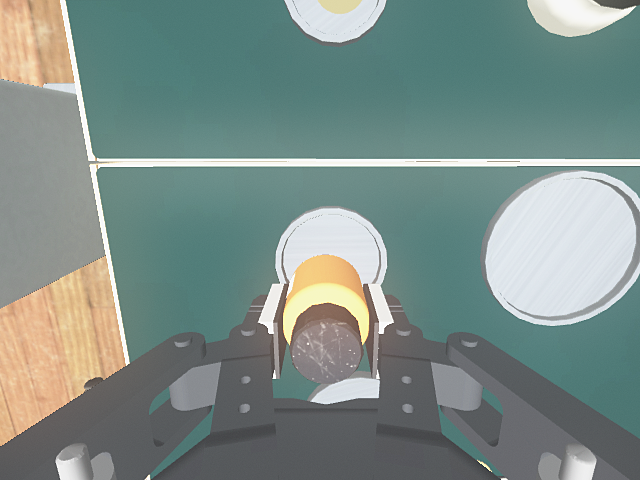

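Request:
send_rows --plan '[[[0.002,0,0.015],[0,0,0],-1],[[0.002,0,0.028],[0,0,0],-1],[[0.002,0,0.037],[0,0,0],-1],[[0.002,0,0.041],[0,0,0],-1],[[0.002,0,0.041],[0,0,0],-1]]'

```text
clock: 13.25
eef_pos: [458.0, -15.4, 40.4]
tcp_rot: [-3.141, -0.0, 0.001]
contact_force: [-0.6, -0.1, 0.4]
opening: 0.379
```

Request:
send_rows --plan '[[[0,0,0],[0,0,0],-1],[[0,0,0.001],[0,0,0],-1],[[0,0,0.001],[0,0,0],-1],[[0,0,0.001],[0,0,0],-1],[[0,0,0.001],[0,0,0],-1]]'

```text
clock: 13.67
eef_pos: [458.2, -15.4, 39.7]
tcp_rot: [-3.141, -0.001, 0.001]
contact_force: [0.2, -0.8, 0.2]
opening: 0.382
```

Request:
send_rows --plan '[[[0,0,0.0005],[0,0,0],-1],[[0,0,0.001],[0,0,0],-1],[[0,0,0.0015],[0,0,0],-1],[[0,0,0.0015],[0,0,0],-1],[[0,0,0.0015],[0,0,0],-1]]'

```text
clock: 14.08
eef_pos: [458.3, -15.5, 38.3]
tcp_rot: [-3.141, -0.001, 0.001]
contact_force: [-0.2, -0.3, 3.2]
opening: 0.38
```

Request:
send_rows --plan '[[[0,0,0.0005],[0,0,0],-1],[[0,0,0.001],[0,0,0],-1],[[0,0,0.001],[0,0,0],-1],[[0,0,0.001],[0,0,0],-1],[[0,0,0.001],[0,0,0],-1]]'

```text
clock: 14.5
eef_pos: [458.3, -15.5, 38.2]
tcp_rot: [-3.141, -0.001, 0.001]
contact_force: [-4.8, -0.3, 20.4]
opening: 0.384
```

```bash
python3 wm.py w12
```

```text
(no output)
```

View pics/w12.png

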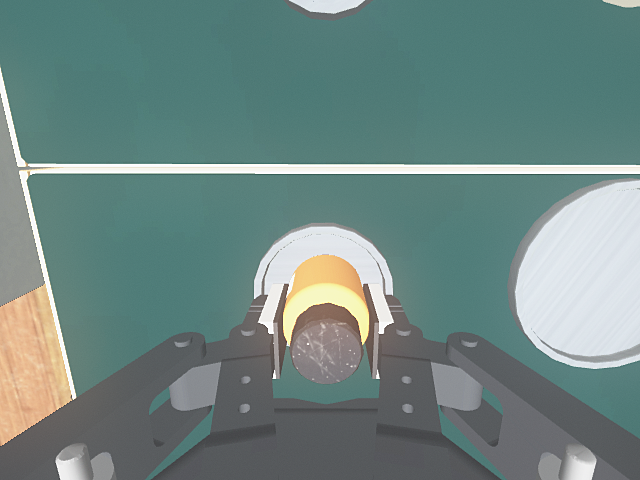

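Touching the floor, centred in the well (saucer edges at u 255–393, bottle centre u≈326). Release.

Request:
send_rows --plan '[[[0,0,-0.0005],[0,0,0],-1],[[0,0,-0.0005],[0,0,0],0.3],[[0,0,-0.0005],[0,0,0],0.3],[[0,0,-0.0005],[0,0,0],0.3],[[0,0,-0.0005],[0,0,0],0.3]]'

```text
clock: 14.97
eef_pos: [458.2, -15.5, 38.5]
tcp_rot: [-3.141, -0.001, 0.001]
contact_force: [-0.0, 0.2, 0.4]
opening: 0.649
```

Request:
send_rows --plan '[[[0,0,-0.02],[0,0,0],0.3],[[0,0,-0.055],[0,0,0],0.3],[[0,0,-0.09],[0,0,0],0.4],[[0,0,-0.115],[0,0,0],0.6],[[0,0,-0.115],[0,0,0],0.6]]'

```text
clock: 15.38
eef_pos: [460.9, -15.6, 157.9]
tcp_rot: [-3.141, -0.008, 0.001]
contact_force: [1.6, 0.1, 1.2]
opening: 0.801
```

```bash
python3 wm.py w13;python3 go.py 437.5 274 120
```

```text
clk 15.43 pos [459.9 -15.6 155.8] rot [-3.141e+00 -6.000e-03  1.000e-03] op 0.796 F [-0.2  0.1  0.1]
[437.5, 274.0, 120.0] shift [-0.0223 -0.2896  0.0359] turn [-0.001 -0.006  0.001]
```

View pics/w13.png

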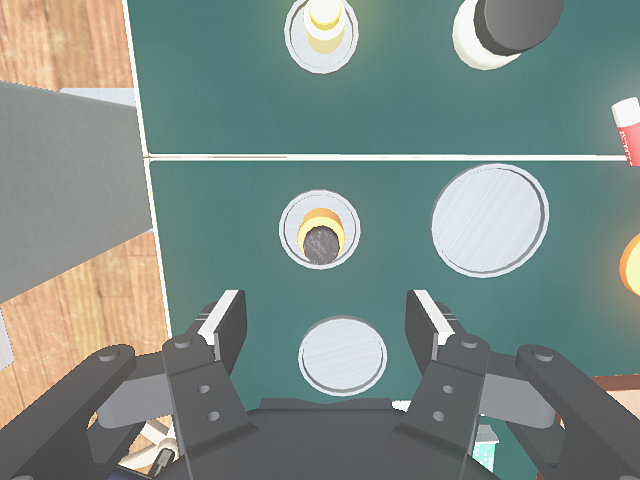

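Amber stands in saucer 2. Next, the white bottle.

Request:
send_rows --plan '[[[-0.003,-0.04,0],[0,-0.006,0],0.6],[[-0.006,-0.08,0],[0,-0.006,0],0.6],[[-0.01,-0.12,0],[0,-0.006,0],0.6],[[-0.013,-0.16,0],[0,-0.006,0],0.6],[[-0.016,-0.2,0],[0,-0.006,0],0.6]]'

```text
clock: 15.85
eef_pos: [442.5, 185.8, 154.7]
tcp_rot: [3.141, 0.002, 0.001]
contact_force: [0.6, -0.4, 0.3]
opening: 0.8
```

Request:
send_rows --plan '[[[-0.003,-0.035,0],[0,0,0],0.6],[[-0.006,-0.07,0],[0,0,0],0.6],[[-0.006,-0.09,0.02],[0,0,0],0.6],[[-0.006,-0.09,0.03],[0,0,0],0.6],[[-0.006,-0.09,0.03],[0,0,0],0.6]]'

```text
clock: 16.27
eef_pos: [434.2, 275.6, 121.4]
tcp_rot: [3.138, 0.006, 0.003]
contact_force: [-0.8, -0.8, -0.5]
opening: 0.801
```

```bash
python3 wm.py w14 white_bottle_mid;python3 go.py 437.5 274 35
```

```text
white_bottle_mid 0.56 [301.8, 219.0, 64.1, 80.8] [437.6 273.2] [-0.1 -1.   0.1  0.8]
clk 16.37 pos [435.4 274.7 123.5] rot [3.139e+00 4.000e-03 1.000e-03] op 0.799 F [-0.8  0.2  0.4]
[437.5, 274.0, 35.0] shift [0.0025 0.0006 0.0885] turn [0.002 0.004 0.001]
```

View pics/w14.png

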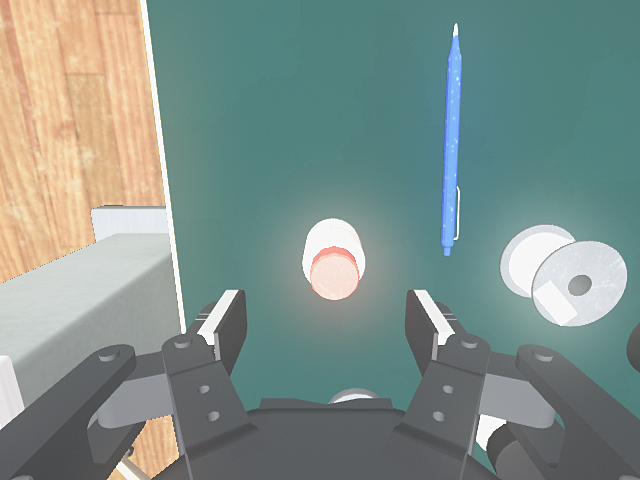

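Request:
send_rows --plan '[[[0.003,0,0.02],[0,0.004,0],0.4],[[0.003,0,0.045],[0,0.004,0],0.4],[[0.003,0,0.07],[0,0.004,0],0.4],[[0.003,0,0.085],[0,0.004,0],0.4],[[0.003,0,0.085],[0,0.004,0],0.4]]'

```text
clock: 16.78
eef_pos: [436.7, 272.4, 36.3]
tcp_rot: [3.137, 0.004, -0.001]
contact_force: [0.1, 0.1, 1.3]
opening: 0.697
```

```bash
python3 go.py 438 273.5 37
```

```text
clk 16.78 pos [436.7 272.4  36.3] rot [ 3.137e+00  4.000e-03 -1.000e-03] op 0.697 F [0.1 0.1 1.3]
[438.0, 273.5, 37.0] shift [ 0.0013 -0.0011 -0.0007] turn [ 0.005  0.004 -0.001]
```

Request:
send_rows --plan '[[[0.001,-0.001,0],[0.004,0.003,0],0.3],[[0.001,-0.001,0],[0.004,0.003,0],-1],[[0.001,-0.001,0],[0.004,0.003,0],-1],[[0.001,-0.001,0],[0.004,0.003,0],-1],[[0.001,-0.001,0],[0.004,0.003,0],-1]]'

```text
clock: 17.2
eef_pos: [438.6, 273.5, 37.6]
tcp_rot: [-3.141, -0.001, -0.001]
contact_force: [1.6, -3.5, 8.2]
opening: 0.429
```

Request:
send_rows --plan '[[[0,0,0],[0,0,0],-1],[[0,0,-0.02],[0,0,0],-1],[[0,0,-0.05],[0,0,0],-1],[[0,0,-0.08],[0,0,0],-1],[[0,0,-0.12],[0,0,0],-1]]'

```text
clock: 17.62
eef_pos: [437.3, 272.9, 157.8]
tcp_rot: [3.14, 0.002, -0.001]
contact_force: [0.4, 1.4, -0.9]
opening: 0.429
```

```bash
python3 wm.py w15;python3 go.py 476 -134 160
```

```text
clk 17.67 pos [441.  275.3 165.8] rot [-3.137e+00 -7.000e-03 -1.000e-03] op 0.427 F [3.1 2.4 7. ]
[476.0, -134.0, 160.0] shift [0.0353 0.4092 0.0042] turn [-0.005 -0.007 -0.001]
```

View pics/w15.png

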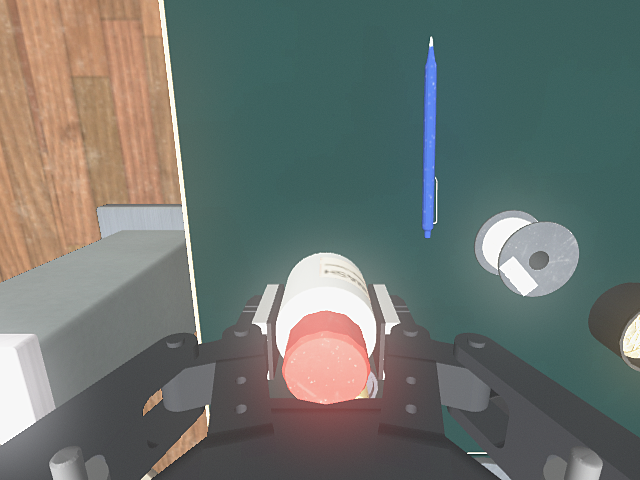

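Request:
send_rows --plan '[[[0.003,0.04,0],[-0.005,-0.007,0],-1],[[0.006,0.08,0],[-0.005,-0.007,0],-1],[[0.01,0.12,0],[-0.005,-0.007,0],-1],[[0.013,0.16,0],[-0.005,-0.007,0],-1],[[0.017,0.2,0],[-0.005,-0.007,0],-1]]'

```text
clock: 18.08
eef_pos: [457.7, 73.8, 165.5]
tcp_rot: [3.141, -0.002, 0.0]
contact_force: [0.9, 0.7, -0.3]
opening: 0.428
```

Request:
send_rows --plan '[[[0.003,0.04,0],[0,0,0],-1],[[0.006,0.08,0],[0,0,0],-1],[[0.01,0.12,0],[0,0,0],-1],[[0.014,0.155,0],[0,0,0],-1],[[0.017,0.19,0],[0,0,0],-1]]'

```text
clock: 18.5
eef_pos: [474.9, -118.3, 166.0]
tcp_rot: [3.141, -0.003, -0.0]
contact_force: [0.4, 1.1, -1.6]
opening: 0.425
```

```bash
python3 go.py 477 -134 82
```

```text
clk 18.5 pos [ 474.9 -118.3  166. ] rot [ 3.141e+00 -3.000e-03 -0.000e+00] op 0.425 F [ 0.4  1.1 -1.6]
[477.0, -134.0, 82.0] shift [0.0019 0.0157 0.0841] turn [ 0.    -0.003 -0.   ]
```

Request:
send_rows --plan '[[[0.002,0.01,0.025],[0,-0.003,0],-1],[[0.002,0.016,0.055],[0,-0.003,0],-1],[[0.002,0.016,0.08],[0,-0.003,0],-1],[[0.002,0.016,0.084],[0,-0.003,0],-1],[[0.002,0.016,0.084],[0,-0.003,0],-1]]'

```text
clock: 18.92
eef_pos: [476.0, -134.0, 81.0]
tcp_rot: [-3.141, 0.003, -0.0]
contact_force: [-0.4, 0.8, -0.6]
opening: 0.427
```

```bash
python3 wm.py w16 saucer_3_floor;python3 go.py 477 -134 40
python3 - <<'E'
from h import *
c=viewer.camera_params('wrist'); p=status.sense()['eef_pos']
print(box('saucer_3_floor',476,-134,c),box('white_bottle_mid',p[0],p[1],c,z0=p[2]-37))
E
```

```text
saucer_3_floor 0.65 [259.5, 191.6, 137.2, 95.6] [ 476.2 -131.2] [ 1.5 -2.3 -1.5 31. ]
clk 19.02 pos [ 477.8 -134.1   83.1] rot [ 3.141e+00 -1.000e-03  0.000e+00] op 0.432 F [ 0.5 -0.  -0.3]
[477.0, -134.0, 40.0] shift [-0.0008 -0.0002  0.0431] turn [ 0.001 -0.001  0.   ]
[258.07664334 193.06381449 390.53196285 320.18337345] [274.94489022 250.99507713 382.01304021 408.71199107]
```

View pics/w16.png

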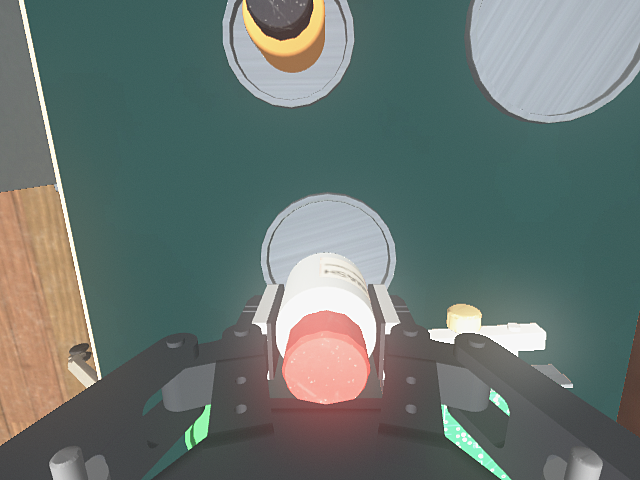

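Request:
send_rows --plan '[[[0,0,0.015],[0,0,0],-1],[[0,0,0.028],[0,0,0],-1],[[0,0,0.037],[0,0,0],-1],[[0,0,0.041],[0,0,0],-1],[[0,0,0.041],[0,0,0],-1]]'

```text
clock: 19.43
eef_pos: [477.9, -134.0, 42.2]
tcp_rot: [3.141, -0.001, 0.001]
contact_force: [-0.2, -0.2, -1.0]
opening: 0.431
```

Request:
send_rows --plan '[[[0,0,0],[0,0,0],-1],[[0,0,0.001],[0,0,0],-1],[[0,0,0.0015],[0,0,0],-1],[[0,0,0.0015],[0,0,0],-1],[[0,0,0.0015],[0,0,0],-1]]'

```text
clock: 19.85
eef_pos: [478.0, -134.0, 41.0]
tcp_rot: [3.141, -0.001, 0.001]
contact_force: [-0.0, -0.1, -0.4]
opening: 0.429
```

Request:
send_rows --plan '[[[0,0,0.001],[0,0,0],-1],[[0,0,0.0015],[0,0,0],-1],[[0,0,0.0015],[0,0,0],-1],[[0,0,0.0015],[0,0,0],-1],[[0,0,0.0015],[0,0,0],-1]]'

```text
clock: 20.27
eef_pos: [478.0, -134.0, 39.4]
tcp_rot: [3.141, -0.001, 0.001]
contact_force: [-0.2, -0.0, -1.5]
opening: 0.425
```

Request:
send_rows --plan '[[[0,0,0.0005],[0,0,0],-1],[[0,0,0.001],[0,0,0],-1],[[0,0,0.001],[0,0,0],-1],[[0,0,0.001],[0,0,0],-1],[[0,0,0.001],[0,0,0],-1]]'

```text
clock: 20.68
eef_pos: [478.1, -134.1, 39.0]
tcp_rot: [3.141, -0.001, 0.001]
contact_force: [-1.9, 0.6, 8.3]
opening: 0.428
```

Contact at the floor (8 N). Release.

Request:
send_rows --plan '[[[0,0,0],[0,0,0],0.4],[[0,0,0],[0,0,0],0.4],[[0,0,0],[0,0,0],0.4],[[0,0,0],[0,0,0],0.4],[[0,0,0],[0,0,0],0.4]]'

```text
clock: 21.1
eef_pos: [478.1, -134.1, 38.9]
tcp_rot: [3.141, -0.001, 0.001]
contact_force: [0.9, 0.0, 0.4]
opening: 0.698
```

Request:
send_rows --plan '[[[0,0,-0.02],[0,0,0],0.4],[[0,0,-0.055],[0,0,0],0.4],[[0,0,-0.09],[0,0,0],0.6],[[0,0,-0.115],[0,0,0],0.9],[[0,0,-0.115],[0,0,0],0.9]]'

```text
clock: 21.52
eef_pos: [480.8, -134.7, 158.6]
tcp_rot: [3.139, -0.009, 0.001]
contact_force: [1.1, -0.3, -0.1]
opening: 0.951
```

```bash
python3 wm.py w17;python3 go.py 573.5 124 130
```

```text
clk 21.57 pos [ 479.7 -134.5  156.4] rot [ 3.139e+00 -6.000e-03  1.000e-03] op 0.946 F [ 0.3 -0.3  0.5]
[573.5, 124.0, 130.0] shift [ 0.0938 -0.2585  0.0264] turn [ 0.002 -0.006  0.001]
```

View pics/w17.png

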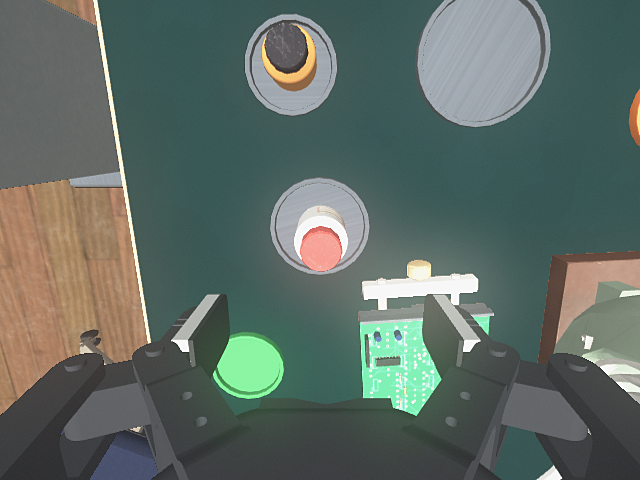

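Request:
send_rows --plan '[[[0.014,-0.037,0],[0.002,-0.006,0],0.9],[[0.028,-0.074,0],[0.002,-0.006,0],0.9],[[0.041,-0.111,0],[0.002,-0.006,0],0.9],[[0.055,-0.148,0],[0.002,-0.006,0],0.9],[[0.068,-0.186,0],[0.002,-0.006,0],0.9]]'

```text
clock: 21.98
eef_pos: [547.3, 53.2, 155.0]
tcp_rot: [3.141, 0.001, 0.0]
contact_force: [0.2, -0.4, -0.0]
opening: 0.95
```

Request:
send_rows --plan '[[[0.013,-0.036,0],[0,0,0],0.9],[[0.026,-0.072,0.01],[0,0,0],0.9],[[0.026,-0.072,0.03],[0,0,0],0.9],[[0.026,-0.072,0.03],[0,0,0],0.9],[[0.026,-0.072,0.03],[0,0,0],0.9]]'

```text
clock: 22.4
eef_pos: [571.2, 124.9, 122.8]
tcp_rot: [3.14, 0.006, 0.001]
contact_force: [0.4, -0.9, 0.6]
opening: 0.952
```

```bash
python3 wm.py w18 paste_jar_mid;python3 go.py 573.5 124 35
```

```text
paste_jar_mid 0.89 [296.8, 202.2, 77.0, 91.1] [575.2 128.5] [-5.6 -2.5  4.8  3.1]
clk 22.5 pos [572.6 124.2 124.7] rot [ 3.141e+00  3.000e-03 -1.000e-03] op 0.947 F [0.1 0.2 1. ]
[573.5, 124.0, 35.0] shift [0.0011 0.0001 0.0897] turn [ 0.001  0.003 -0.001]
```

View pics/w18.png

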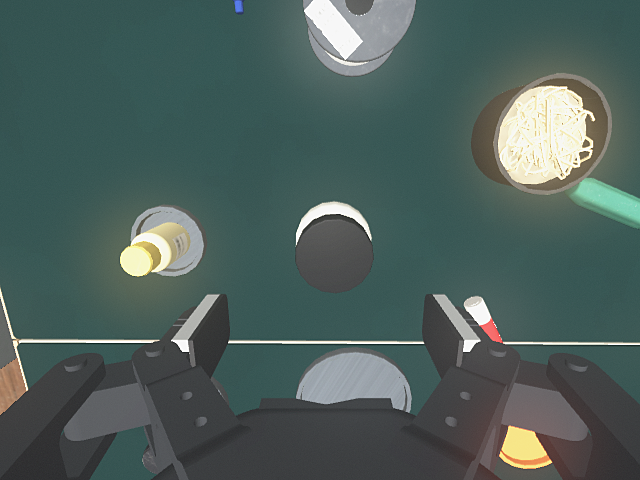

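Request:
send_rows --plan '[[[0.002,-0.003,0.02],[0,0.003,0],0.9],[[0.002,-0.003,0.045],[0,0.003,0],0.9],[[0.002,-0.003,0.07],[0,0.003,0],0.9],[[0.002,-0.003,0.088],[0,0.003,0],0.9],[[0.002,-0.003,0.088],[0,0.003,0],0.9]]'

```text
clock: 22.92
eef_pos: [572.3, 125.4, 34.4]
tcp_rot: [3.14, 0.004, -0.002]
contact_force: [-0.6, -1.1, 0.7]
opening: 0.951
```

```bash
python3 go.py 575 127 35; python3 wm.py w19 paste_jar_mid
```

```text
clk 22.92 pos [572.3 125.4  34.4] rot [ 3.14e+00  4.00e-03 -2.00e-03] op 0.951 F [-0.6 -1.1  0.7]
[575.0, 127.0, 35.0] shift [ 0.0027 -0.0016 -0.0007] turn [ 0.002  0.004 -0.002]
paste_jar_mid 0.8 [270.1, 238.0, 133.2, 160.5] [574.9 126.6] [-8.5 -2.1  6.   5.9]
```

View pics/w19.png

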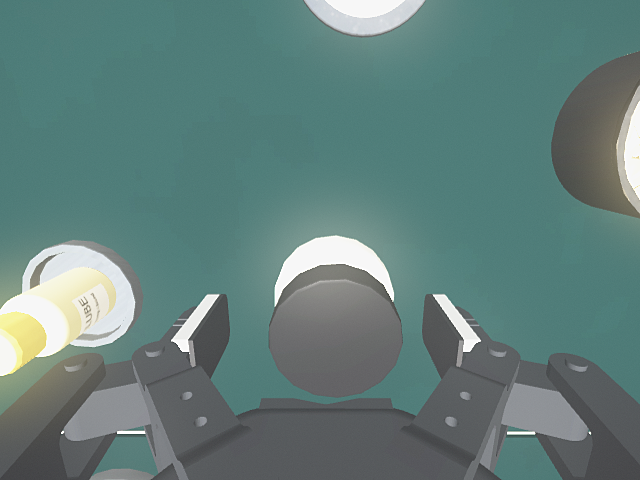

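Request:
send_rows --plan '[[[0.002,-0.001,0],[0.002,0.004,-0.002],0.9],[[0.002,-0.001,0],[0.002,0.004,-0.002],-1],[[0.002,-0.001,0],[0.002,0.004,-0.002],-1],[[0.002,-0.001,0],[0.002,0.004,-0.002],-1],[[0.002,-0.001,0],[0.002,0.004,-0.002],-1]]' --squeeze 45

```text
clock: 23.43
eef_pos: [577.1, 127.3, 39.0]
tcp_rot: [-3.141, -0.005, 0.0]
contact_force: [-2.9, -1.3, 14.1]
opening: 0.554
```

Request:
send_rows --plan '[[[0,0,0],[0,0,0],-1],[[0,0,-0.02],[0,0,0],-1],[[0,0,-0.045],[0,0,0],-1],[[0,0,-0.07],[0,0,0],-1],[[0,0,-0.085],[0,0,0],-1]]'

```text
clock: 23.85
eef_pos: [577.4, 127.4, 126.7]
tcp_rot: [-3.14, -0.008, 0.0]
contact_force: [1.3, 0.1, 0.4]
opening: 0.548
```

```bash
python3 wm.py w20;python3 go.py 593 -8 100
```

```text
clk 23.9 pos [578.7 127.7 128.9] rot [-3.139 -0.011  0.   ] op 0.55 F [1.5 1.  1.5]
[593.0, -8.0, 100.0] shift [0.0139 0.1358 0.0287] turn [-0.002 -0.011  0.   ]
```

View pics/w20.png

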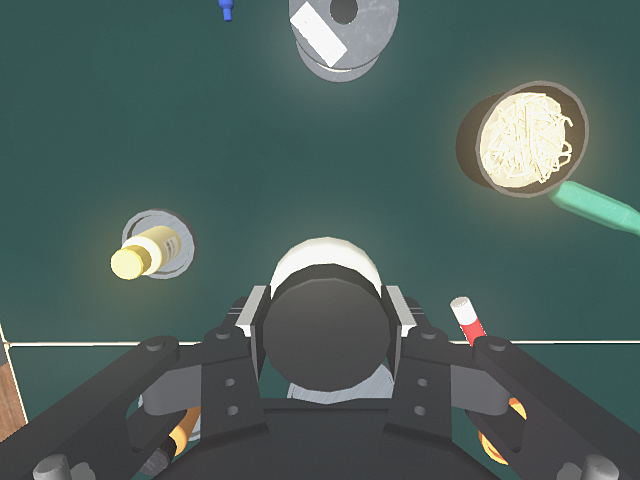

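Request:
send_rows --plan '[[[0.004,0.038,0],[-0.002,-0.011,0],-1],[[0.008,0.076,0],[-0.002,-0.011,0],-1],[[0.012,0.112,0.005],[-0.002,-0.011,0],-1],[[0.014,0.135,0.02],[-0.002,-0.011,0],-1],[[0.014,0.135,0.035],[-0.002,-0.011,0],-1]]'

```text
clock: 24.32
eef_pos: [594.0, -11.2, 93.8]
tcp_rot: [3.141, -0.002, -0.002]
contact_force: [-0.1, 1.6, -0.9]
opening: 0.551
```

```bash
python3 wm.py w21 saucer_4_floor;python3 go.py 594 -8 42
python3 - <<'E'
from h import *
c=viewer.camera_params('wrist'); p=status.sense()['eef_pos']
print(box('saucer_4_floor',593,-8,c),box('paste_jar_mid',p[0],p[1],c,z0=p[2]-37))
E
```

```text
saucer_4_floor 0.75 [249.0, 176.1, 149.8, 106.0] [592.1  -8.2] [ 0.5 -1.7 -0.5 35.7]
clk 24.42 pos [591.4  -8.3  91.4] rot [-3.141e+00  4.000e-03 -2.000e-03] op 0.548 F [-0.4 -0.5 -0.8]
[594.0, -8.0, 42.0] shift [ 0.0028 -0.0003  0.0494] turn [-0.     0.004 -0.002]
[255.5371433  179.47395857 405.45827879 323.39921764] [256.1273288  236.96647309 400.40113528 401.88813434]
```

View pics/w21.png

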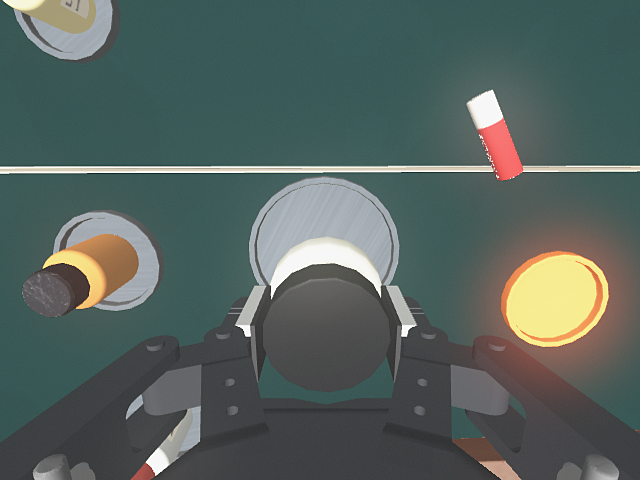

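Request:
send_rows --plan '[[[0.002,0,0.018],[0,0.004,0],-1],[[0.002,0,0.034],[0,0.004,0],-1],[[0.002,0,0.044],[0,0.004,0],-1],[[0.002,0,0.047],[0,0.004,0],-1],[[0.002,0,0.047],[0,0.004,0],-1]]'

```text
clock: 24.83
eef_pos: [592.7, -7.6, 44.0]
tcp_rot: [-3.141, 0.001, -0.001]
contact_force: [-0.3, -0.2, -0.6]
opening: 0.549
```

Request:
send_rows --plan '[[[0,0,0],[0,0,0],-1],[[0,0,0.001],[0,0,0],-1],[[0,0,0.0015],[0,0,0],-1],[[0,0,0.0015],[0,0,0],-1],[[0,0,0.0015],[0,0,0],-1]]'

```text
clock: 25.25
eef_pos: [593.0, -7.7, 42.9]
tcp_rot: [-3.141, 0.001, -0.001]
contact_force: [-0.2, -0.6, -0.7]
opening: 0.549
```

Request:
send_rows --plan '[[[0,0,0.001],[0,0,0],-1],[[0,0,0.002],[0,0,0],-1],[[0,0,0.002],[0,0,0],-1],[[0,0,0.002],[0,0,0],-1],[[0,0,0.002],[0,0,0],-1]]'

```text
clock: 25.67
eef_pos: [593.0, -7.7, 40.9]
tcp_rot: [-3.141, 0.001, -0.001]
contact_force: [-0.0, 0.2, -0.9]
opening: 0.549
```

Request:
send_rows --plan '[[[0,0,0.0005],[0,0,0],-1],[[0,0,0.001],[0,0,0],-1],[[0,0,0.0015],[0,0,0],-1],[[0,0,0.0015],[0,0,0],-1],[[0,0,0.0015],[0,0,0],-1]]'

```text
clock: 26.08
eef_pos: [593.1, -7.7, 40.5]
tcp_rot: [-3.141, 0.001, -0.001]
contact_force: [-5.2, -0.5, 13.1]
opening: 0.549
```

Request:
send_rows --plan '[[[0,0,-0.0005],[0,0,0],-1],[[0,0,-0.0005],[0,0,0],0.7],[[0,0,-0.0005],[0,0,0],0.7],[[0,0,-0.0005],[0,0,0],0.7],[[0,0,-0.0005],[0,0,0],0.7]]'

```text
clock: 26.5
eef_pos: [593.0, -7.8, 40.9]
tcp_rot: [-3.141, 0.001, -0.001]
contact_force: [0.0, 0.5, 0.8]
opening: 0.852
```

Request:
send_rows --plan '[[[0,0,-0.02],[0,0,0],0.7],[[0,0,-0.055],[0,0,0],0.7],[[0,0,-0.09],[0,0,0],0.7],[[0,0,-0.13],[0,0,0],0.7],[[0,0,-0.16],[0,0,0],0.7]]'

```text
clock: 26.92
eef_pos: [593.5, -7.8, 203.6]
tcp_rot: [-3.141, -0.001, -0.001]
contact_force: [2.5, 1.0, 0.2]
opening: 0.846
```

Request:
send_rows --plan '[[[-0.03,0.01,-0.01],[0,0,0],0.7],[[-0.07,0.02,-0.02],[0,0,0],0.7],[[-0.11,0.03,-0.03],[0,0,0],0.7],[[-0.15,0.04,-0.03],[0,0,0],0.7],[[-0.18,0.05,-0.03],[0,0,0],0.7]]'

```text
clock: 27.33
eef_pos: [410.6, -57.7, 233.5]
tcp_rot: [-3.141, -0.001, -0.001]
contact_force: [-0.3, -1.3, 0.0]
opening: 0.853
```

Request:
send_rows --plan '[[[-0.02,0.03,0],[0,0,0],0.7],[[-0.04,0.06,0],[0,0,0],0.7],[[-0.04,0.1,0],[0,0,0],0.7],[[-0.04,0.1,0],[0,0,0],0.7],[[-0.04,0.1,0],[0,0,0],0.7]]'

```text
clock: 27.75
eef_pos: [370.3, -159.4, 233.7]
tcp_rot: [-3.141, -0.001, -0.005]
contact_force: [-0.3, 1.1, 0.6]
opening: 0.851
```

Run:
```python
from h import *
for n in('scene','top'):
    im=viewer.grab_frame(n)[:,:,::-1]
    if n=='top': im=cv2.resize(im[160:340,150:480],None,fx=2.4,fy=2.4)
    else: im=cv2.resize(im[200:380,200:500],None,fx=2.6,fy=2.6)
    cv2.imwrite(f'pics/{n}9.png',im)
```

```text
(no output)
```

View pics/scene9.png

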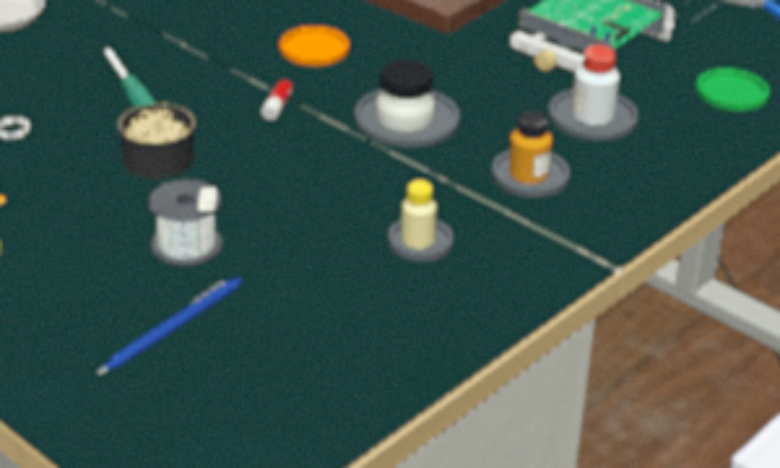

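View pics/top9.png

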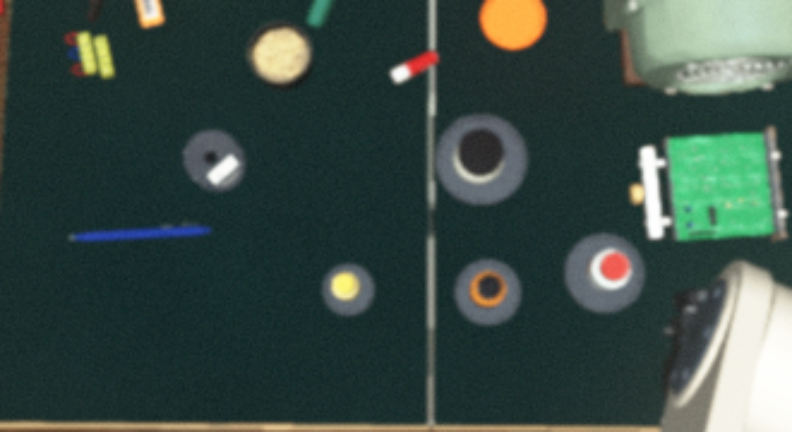

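```bash
python3 -c "
from rig import job; print(job.sign_off())"
```

```text
the job is handed in; nothing more can be done
None
```

I stood all four containers upright in their matching saucers and handed the job in at about 28 s of the 112 s allowed. The smallest bottle is in saucer 1, the amber in saucer 2, the white in saucer 3 and the jar in saucer 4.

**Final check:** the last scene and top pictures show each container upright inside its saucer's lip. The gripper was open and well clear of everything. The reel, pot, pen and look-alikes appear to be where they were at the start; I checked that by eye and did not measure it.

**What did not go to plan:**
- **First grasp on the smallest bottle:** the fingers closed about 7 mm off centre, because the arm lagged on a fast descent. I opened, re-centred and gripped it again before lifting.
- **Setting the smallest bottle down:** the wrist read a brief 42 N as the bottle touched the floor of saucer 1. That is under the 120 N wrist limit but over the 40 N figure for the arm or gripper body. The force went through the held bottle, so I don't expect it to count against that limit. The other three touched down at about 8 to 20 N.
- **Jar width:** it gripped at about 47 mm instead of the 52 mm listed. It held securely and was carried and placed without trouble.

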